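Clear the tray's way and put the mould lifter away

TASK

One of the three containers (round can, square tin, jar) stands in the way of the cabinet's tray: first move that one onto the wooden board, upright, then pull the tray out to its stop. Take the T-headed lifter from the gap between the two mould halves and lay it flat in the tray, lengthwise, with its wooden grip at the front and its steel T-head at the back under the cabinet's roof. Leave the tray out, the other two containers standing where they are, and everything else undisturbed.

Things in the scene. Friction and masses are not known exactly. Their poses are not given: they have to be found in the camera images.
- cabinet: grey steel cabinet fixed to the bench, 260 deep (x) x 220 wide (y) x 134 high. Origin: bottom middle of its open face, which looks to its -x. The roof is 8 thick, its underside at z = 126. Only its upper tray moves; the drawer front below is fixed and flush
- tray (a joint): how far the tray is pulled out (m), along the cabinet's -x: 0 shut, 0.14 at its stop; starts nearly shut; needs a few newtons
- tray_handle (a point): middle of the tray's steel bar handle: bar 10 in diameter and 90 long along the cabinet's y, standing 45 clear in front of the tray's front panel, 76 above the bench; moves with the tray. The front panel is 12 thick, 200 wide, from z = 54 to 83
- tray_floor (a point): middle of the front edge of the tray's inner floor, just behind its front panel, 58 above the bench; moves with the tray, axes as the cabinet's. Inside 235 long (x from here) and 180 wide (y); side walls rise 22 and the front panel 25 above this floor; the cabinet's roof underside is 68 above it. At the stop the front 140 of the inside lies in the open, the rest under the roof
- moulds: two black cast-iron mould halves lying side by side, fixed: each 150 long (x) x 75 wide x 45 high, with a gap of 36 between them along x. Origin: middle of the gap, at bench level
- lifter: T-headed lifter, 205 long, 0.2 kg: square dark wood grip 24 x 24, x = -100 to 0; dark steel shank 12 wide (y) x 10 thick, x = 0 to 93, mid-height 12; crosspiece (T-head) 40 wide (y) x 24 high, x = 93 to 105. Origin: underside, where grip meets shank; x to the T-head, z up; balances at x = +20. It starts with grip and some 35 of shank in the moulds' gap, T-head out at their -x end
- lifter_grip (a point): middle of the wooden grip (x = -50, z = 12 in the lifter's frame)
- lifter_shank (a point): point on the shank (x = 64, z = 12), about the middle of the part that is free at the start
- lifter_head (a point): middle of the T-head (x = 99, z = 12)
- board: wooden board fixed on the bench, 170 x 170 x 10 high. Origin: centre of its underside. A steel cup stands on part of it
- can: plain aluminium can, upright cylinder of diameter 60, height 105, about 0.3 kg. Origin: centre of its underside
- tin: square steel tin, 56 (x) x 44 (y) x 90 high, with a small round cap up to 100, about 0.3 kg. Origin: centre of its underside
- jar: grey jar with steel lid, diameter 66, height 90, the straight body up to about 60, about 0.3 kg. Origin: centre of its underside
- cup: bystander: steel cup, rim diameter 58, height 75, standing on the board. Origin: centre of its underside
- casting: bystander: small black cast mould 85 (x) x 60 (y) x 28 high lying on the bench in front of the robot. Origin: centre of its underside
- tape: bystander: roll of brown tape lying flat, diameter 84, height 30. Origin: centre of its underside
- scraper: bystander: flat scraper with wooden handle lying on the bench beside the cabinet
- brush: bystander: brush lying on the bench on the cabinet's other side
There are look-alikes about, which are no part of the job. What is shaped like the can but purple, turquoise or yellow is not meant.

How it is judged:
By the outcome, as a careful person would: the job done as asked, in the order asked, and still so for the second after the job is handed in, with the robot touching nothing.
It also fails if it takes over 72 s, if anything falls off the work surface, if the arm or the gripper's body presses on something with over 40 N, if the wrist force passes 120 N, or if a joint passes its speed limit or range.

ROBOT

A 6-joint arm with a two-finger parallel gripper is mounted at the origin on the work surface. World frame = base frame: x ahead of the robot, y to its left, z up, the work surface at z = 0. Lengths are in mm, angles in degrees, forces in N, time in s.
With the tool pointing down it reaches from about 275 to 850 mm from the base axis. Payload 5.2 kg.
Tool frame: the origin (TCP) lies midway between the tips of the shut fingers; the grasp point (between the pads) lies 19 mm behind it; z points along the fingers, y is the direction in which the jaws open and shut (so a half turn about z gives the same grasp; the last joint's range is limited). The gripper opens to 85 mm and grips with 20 to 120 N. Pads are 22 mm wide; open, the fingers measure 114 mm over their backs; the gripper's body (76 mm by 85 mm) begins 54 mm behind the grasp point. The pads swing forward as they close: fully open they stand 13 mm farther back than shut.
Start: joints at [51.578, 14.817, 87.949, -0, 77.235, -11.62], TCP at [247.988, 490.925, 231.31] pointing down, gripper open.
Joint ranges: [-179.93, 179.93], [-52.35, 119.4], [10.71, 147.94], [-69.91, 249.91], [12.55, 155.21], [-178.61, 178.61]. Speed limits (degrees/s): [147.25, 147.25, 180, 180, 180, 180].

INTERFACE

Orientations are given as a 3x3 rotation matrix whose columns are the frame's x, y, z axes.
In Python, from plant import bot gives the robot as it stands. The module is installed in compiled form; this text tells all that it offers.
- The arm moves only by the tool apply_moves, never from a script. Its arguments are lists of equal length, an entry for each row: "angular": the turn, a rotation vector about the world's x, y, z in rad, a list of three; "slide": the shift along the world's x, y, z in m, a list of three; "gripper": the opening, from -1 (shut) to 1 (fully open). A call has 1 to 10 rows; each row shifts and turns the commanded pose from where the row before left it; what a row does not reach is not made up. A row lasts 1/10 s, in which the tool goes at most 50 mm and 8.59 degrees, less where a joint would pass 70% of its speed; a pose out of reach is approached as far as the arm can. A call is refused whole if a number of a shift passes 0.05 or a number of a turn 0.15, either way. A call with a gripper value outside its range is refused whole. The fingers move at their own pace and stop on an object; "force" is the grip in N (left out, the last holds). Time passes only in rows, so rows that do not move let the fingers close. It gives the time, the measured TCP pose, the force and the opening at its end, in the units of the state.
- bot.observe(): the state, without advancing time (a new reading comes with each control period).
- bot.snapshot(name): name is "scene" or "side" or "wrist"; returns the picture (400x640x3 uint8, red, green, blue); there is no depth.
- bot.get_calibration(name): a dict with "fx", "fy", "cx", "cy" (pixels), "k1" (the pictures are not rectified: a ray, as slopes to the right and down, at radius r is drawn at 1 + k1 r^2 times it, then the intrinsics apply), "rvec" (rotation vector, rad) and "tvec" (3), from world to camera coordinates, as OpenCV has them. Camera axes: x right, y down, z forward; pixel columns grow to the right and rows downward; lengths in mm; the calibration is good to about 2 mm. A picture is of the moment at which its call begins: read the wrist's pose just before it. get_calibration takes no time and is no camera call; for the wrist camera it gives the pose at the moment of the call.
- bot.finish_job(): hands the job in, once; it reports no verdict.
The state is a dict: "time_s": time; "q": joint angles; "qvel": joint speeds; "joint_efforts": joint torques, N m; "tcp_pos": TCP position; "tcp_rot": TCP orientation; "contact_force": force on the tool from outside, world axes, zero at the start; "ft_torque": the same for the moment, N m; "grip_width": finger opening in mm.
Only numpy, scipy, OpenCV 4.12 (cv2) and the standard library are available. Lean on these libraries where they do the work, as an engineer would, in place of code of your own. Each camera call takes 0.05 s, during which the arm holds its last target. There are 200 camera calls.

## Working session

There is one attempt and no reset: what is moved stays moved. The work goes in short steps, Python scripts to look and compute and a tool call to move; the robot and the scene stay as the last step left them, time stands still between calls to the robot, and variables do not carry over. Pictures are saved under pics/ and viewed, about 8 in all and at most 12, crops included, and the job is handed in when it is done.

Besides the shell and the picture viewer there is one more tool, called as a command line: name --argument value ..., lists and objects as JSON in quotes. apply_moves: Moves the arm, as the interface text tells. Its arguments: {"type":"object","properties":{"angular":{"type":"array","items":{"type":"array","items":{"type":"number"}}},"slide":{"type":"array","items":{"type":"array","items":{"type":"number"}}},"gripper":{"type":"array","items":{"type":"number"}},"force":{"type":"number"}},"required":["angular","slide","gripper"]}

```bash
ls; mkdir -p pics; cat > h.py <<'E'
import numpy as np, cv2
from plant import bot
def cal(n):
    c=bot.get_calibration(n); R=cv2.Rodrigues(np.array(c['rvec'],float))[0]; t=np.array(c['tvec'],float).ravel()
    K=np.array([[c['fx'],0,c['cx']],[0,c['fy'],c['cy']],[0,0,1]]); return K,c['k1'],R,t
def ray(C,uv):
    K,k1,R,t=C
    p=cv2.undistortPoints(np.array([[uv]],float),K,np.array([k1,0,0,0.]))[0,0]
    return -R.T@t, R.T@np.array([p[0],p[1],1])
def onz(C,uv,z):
    o,d=ray(C,uv); return o+d*(z-o[2])/d[2]
def proj(C,P):
    K,k1,R,t=C
    return cv2.projectPoints(np.array(P,float).reshape(-1,3),cv2.Rodrigues(R)[0],t,K,np.array([k1,0,0,0.]))[0][:,0]
def tri(rs):
    A=np.zeros((3,3));b=np.zeros(3)
    for o,d in rs:
        d=d/np.linalg.norm(d);M=np.eye(3)-np.outer(d,d);A+=M;b+=M@o
    return np.linalg.solve(A,b)
def snap(n,f):
    C=cal(n); im=bot.snapshot(n); cv2.imwrite(f'pics/{f}.png',im[:,:,::-1]); np.savez(f'pics/{f}.npz',K=C[0],k1=C[1],R=C[2],t=C[3]); return C,im
def load(f):
    z=np.load(f'pics/{f}.npz'); return (z['K'],float(z['k1']),z['R'],z['t']),cv2.imread(f'pics/{f}.png')
E
python3 - <<'E'
from h import *
a=[snap(n,n+'0') for n in('scene','side','wrist')]
for C,_ in a: print(C[0][0,0],C[1],-C[2].T@C[3],C[2][2])
s=bot.observe();print(s['time_s'],s['tcp_rot'],s['contact_force'],s['grip_width'])
E
python3 -c "
import cv2,numpy as np
a=cv2.imread('pics/scene0.png');b=cv2.imread('pics/side0.png')
cv2.imwrite('pics/v1.png',cv2.resize(a,(800,500),interpolation=cv2.INTER_CUBIC));cv2.imwrite('pics/v2.png',cv2.resize(b,(800,500),interpolation=cv2.INTER_CUBIC))"
```

```text
pics
432.85133434485664 -0.08829992648866118 [1046.07802673  492.93106115  811.65808283] [-0.50488084 -0.47119253 -0.72323782]
509.6979003232159 -0.04000172656071506 [ 469.32180701 -899.18277078 1190.06014631] [ 0.05910764  0.62244957 -0.78042477]
286.9604056330304 -0.041646231883837904 [182.3688336  524.26579034 373.96477865] [ 0.26014588 -0.13304576 -0.95635921]
0.15 [[-8.92559964e-01  4.50927812e-01 -9.04643526e-04]
 [ 4.50928627e-01  8.92559271e-01 -1.14948666e-03]
 [ 2.89112461e-04 -1.43391544e-03 -9.99998930e-01]] [ 0.45689538 -0.00604757 -0.38219825] 85.09497268279257
```

View pics/v1.png

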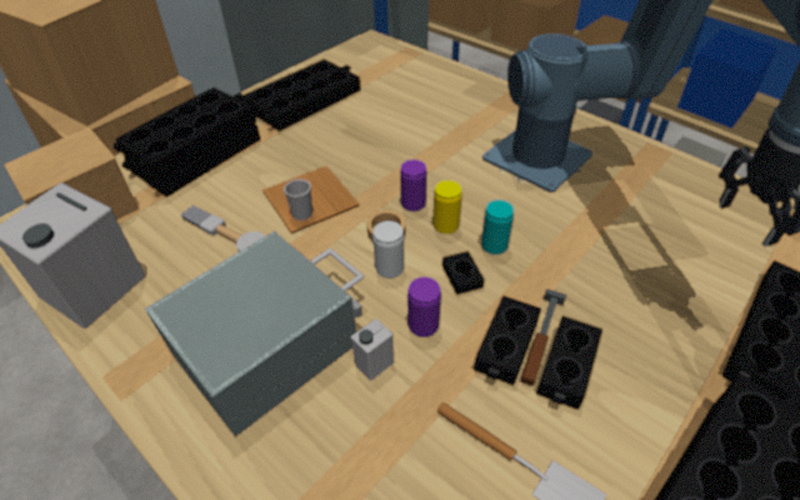

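View pics/v2.png

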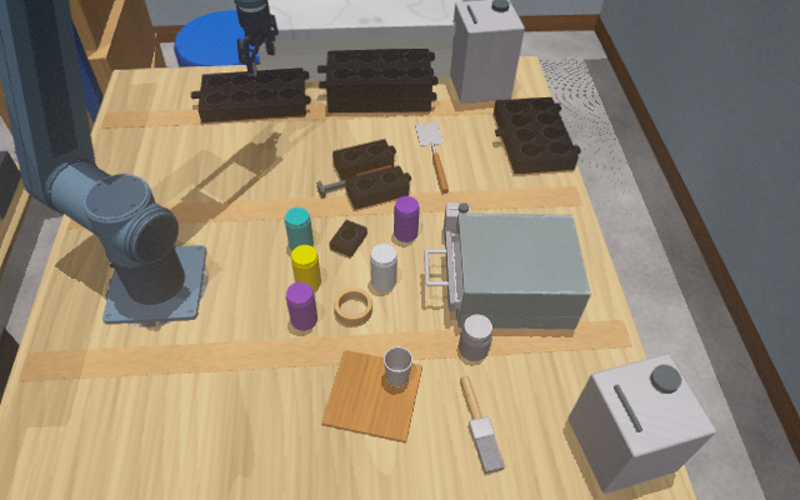

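Candidates for the obstructing container (pixels in the 800-wide views, scene / side):
- aluminium can: (388,248) / (383,268)
- tin: (372,348) / (457,215)
- jar: (250,245) / (477,338)
- look-alike cans, not meant: purple, yellow and turquoise

Next I'll measure where they stand relative to the tray.

```bash
python3 - <<'E'
from h import *
C,a=load('side0'); S,b=load('scene0')
x0,y0,x1,y1=305,150,485,300
cv2.imwrite('pics/v3.png',cv2.resize(a[y0:y1,x0:x1],None,fx=4,fy=4,interpolation=cv2.INTER_CUBIC))
x0,y0,x1,y1=110,150,330,310
cv2.imwrite('pics/v4.png',cv2.resize(b[y0:y1,x0:x1],None,fx=3.6,fy=3.6,interpolation=cv2.INTER_CUBIC))
E
```

```text
(no output)
```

View pics/v3.png

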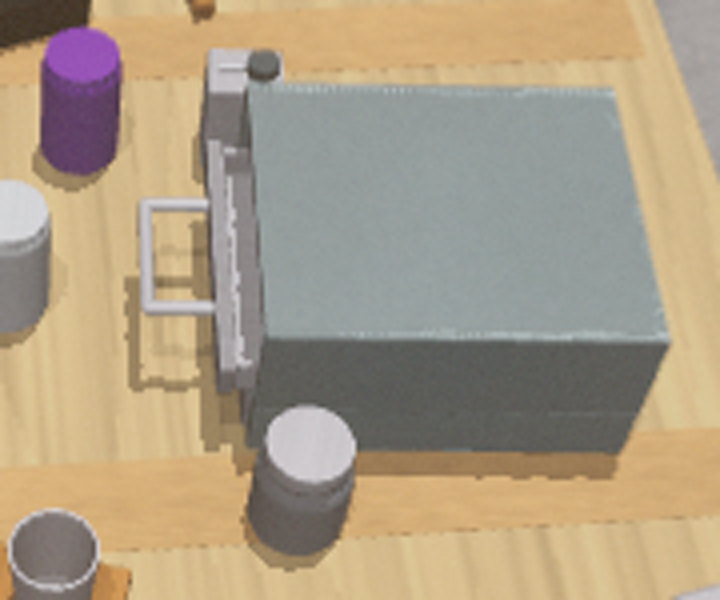

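View pics/v4.png

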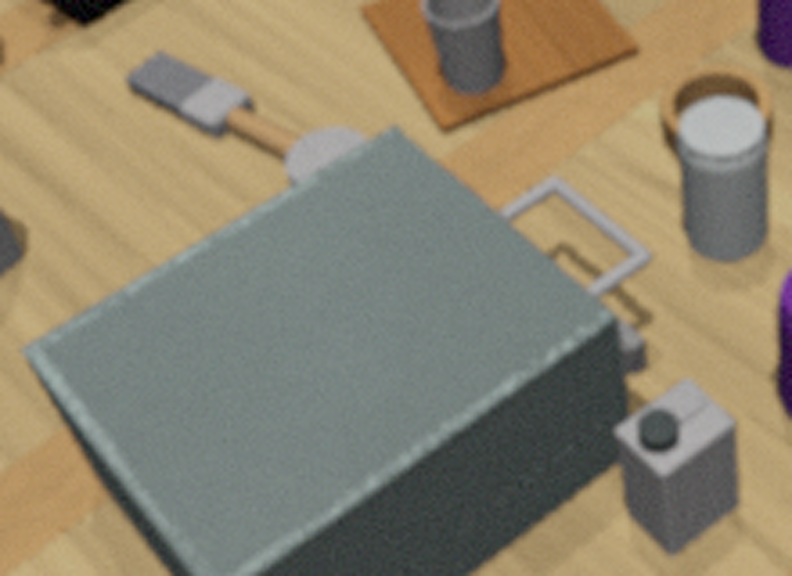

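Side crop: the handle bar runs from (147,203) to (150,308). The can is at its left at (10,215), the tin at the +y front corner with its cap at (264,66), and the jar lid at (310,445). Scene crop: the tin cap is at (658,430), the can top at (722,128), and the bar ends at (555,183) and (645,258).

```bash
python3 - <<'E'
from h import *
np.set_printoptions(precision=1,suppress=True)
C,a=load('side0'); S,b=load('scene0')
s=lambda u,v:(305+u/4-.4,150+v/4-.4)
e=lambda u,v:(110+u/3.6-.4,150+v/3.6-.4)
T=lambda n,p,q:print(n,tri([ray(C,s(*p)),ray(S,e(*q))]))
T('FL',(250,90),(615,318));T('FR',(267,337),(393,128));T('BL',(612,92),(205,575));T('BR',(667,338),(30,348))
T('barL',(147,203),(645,258));T('barR',(150,308),(555,183))
T('cap',(264,66),(658,430));T('cantop',(8,212),(722,128))
print('jar lid z90',onz(C,s(310,445),90))
for n,uv in [('tinA',(687,380)),('tinB',(735,425)),('tinC',(670,472)),('tinD',(617,432))]: print(n,onz(S,e(*uv),90))
v=lambda u,w:(u/1.25,w/1.25)
for n,uv in [('bd',(345,350)),('bd',(421,365)),('bd',(406,440)),('bd',(324,424))]: print(n,onz(C,v(*uv),10))
print('cup top',onz(C,v(398,357),85), 'headL',onz(C,v(321,188),20),'jn',onz(C,v(347,184),15),onz(S,v(555,297),24))
for n,uv,z in [('purpN',(406,204),105),('teal',(298,215),105),('yel',(306,254),105),('purp',(300,292),105),('tape',(353,306),30),('casting',(349,237),28)]: print(n,onz(C,v(*uv),z))
E
```

```text
FL [696.1  53.5 128.8]
FR [ 679.5 -161.6  131.6]
BL [948.9  25.  141.2]
BR [ 933.6 -179.4  133.7]
barL [621.1  -1.2  74.9]
barR [613.5 -92.5  75.1]
cap [718.  106.9  94.2]
cantop [521.9 -24.8 101.2]
jar lid z90 [ 703.1 -217.6   90. ]
tinA [679.7  93.1  90. ]
tinB [684.8 135.1  90. ]
tinC [731.4 129.2  90. ]
tinD [731.9  88.4  90. ]
bd [ 429.9 -209.5   10. ]
bd [ 587.2 -255.4   10. ]
bd [ 542.5 -416.3   10. ]
bd [ 384.9 -373.2   10. ]
cup top [ 536.1 -275.7   85. ] headL [379.7 264.   20. ] jn [446.4 279.6  15. ] [390.2 275.7  24. ]
purpN [583.8 115.8 105. ]
teal [333.8  95.9 105. ]
yel [353.8 -20.1 105. ]
purp [ 342.9 -121.   105. ]
tape [ 450.6 -111.9   30. ]
casting [447.1  88.3  28. ]
```

The bar (z 75) will travel about 130 mm toward -x. The can at (522,-25), 60 mm in front of it, is in its way. The tin (y≈110) and jar (y≈-218) are both clear of the tray's width. So I move the plain aluminium can, going above it for a close wrist look first.

apply_moves --angular '[[0,0,0],[0,0,0],[0,0,0],[0,0,0],[0,0,0],[0,0,0],[0,0,0],[0,0,0],[0,0,0],[0,0,0]]' --slide '[[0.02,-0.04,0],[0.02,-0.04,0],[0.02,-0.04,0],[0.02,-0.04,0],[0.02,-0.04,0],[0.02,-0.04,0],[0.02,-0.04,0],[0.02,-0.04,0],[0.02,-0.04,0],[0.02,-0.04,0]]' --gripper '[1,1,1,1,1,1,1,1,1,1]'

```text
time_s: 1.15
tcp_pos: [448.3, 89.2, 231.3]
tcp_rot: [[-0.893, 0.451, 0.0], [0.451, 0.893, 0.0], [0.0, 0.0, -1.0]]
contact_force: [0.7, 0.1, -1.2]
grip_width: 85.3
```

apply_moves --angular '[[0,0,0],[0,0,0],[0,0,0],[0,0,0]]' --slide '[[0.02,-0.04,0],[0.02,-0.04,0],[0,0,0],[0,0,0]]' --gripper '[1,1,1,1]'

```text
time_s: 1.55
tcp_pos: [487.8, 10.2, 230.8]
tcp_rot: [[-0.891, 0.453, -0.001], [0.453, 0.891, 0.001], [0.002, -0.0, -1.0]]
contact_force: [-0.2, 0.2, -0.1]
grip_width: 85.5
```

```bash
python3 - <<'E'
from h import *
np.set_printoptions(precision=1,suppress=True)
o=bot.observe();print(o['time_s'],np.array(o['tcp_pos']))
C,im=snap('wrist','w1')
for p in [(522,-25,105),(522,-25,0),(617,-47,76)]: print(proj(C,p))
print(-C[2].T@C[3])
cv2.imwrite('pics/v5.png',im[:,:,::-1])
S=load('side0')[0]
v=lambda u,w:(u/1.25,w/1.25)
for uv in [(250,120),(305,118),(250,150),(335,155),(395,142),(415,125)]: print('free',uv,onz(S,v(*uv),0))
E
```

```text
1.55 [487.8  10.2 230.8]
[[306.5 233.9]]
[[310.6 202.5]]
[[328.3 295.6]]
[422.7  43.8 374.2]
free (250, 120) [173.9 570.3   0. ]
free (305, 118) [331.6 570.1   0. ]
free (250, 150) [183.1 441.9   0. ]
free (335, 155) [416.1 408.2   0. ]
free (395, 142) [583.7 452.1   0. ]
free (415, 125) [646.2 521.8   0. ]
```

View pics/v5.png

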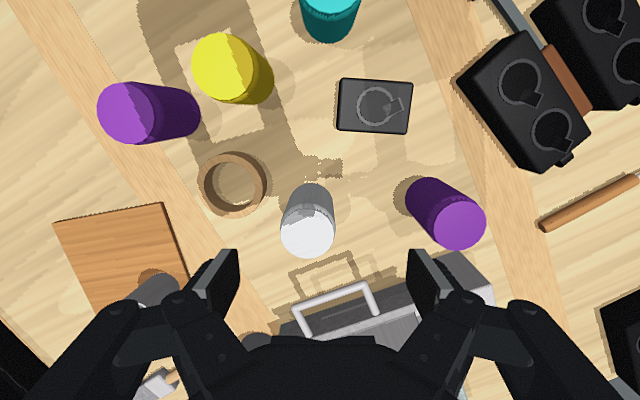

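The wrist view shows the plain aluminium can with its top at (307,233). My estimate reprojects to (306.5,233.9), and the bar middle at about (331,296) also fits. Grasp it.

apply_moves --angular '[[0,0,0],[0,0,0],[0,0,0],[0,0,0],[0,0,0],[0,0,0],[0,0,0],[0,0,0],[0,0,0]]' --slide '[[0.034,-0.035,0],[0,0,-0.03],[0,0,-0.04],[0,0,-0.04],[0,0,-0.03],[0,0,-0.02],[0,0,-0.011],[0,0,0],[0,0,0]]' --gripper '[1,1,1,1,1,1,1,1,1]' --force 50

```text
time_s: 2.5
tcp_pos: [522.5, -23.5, 61.2]
tcp_rot: [[-0.893, 0.45, 0.001], [0.45, 0.893, -0.0], [-0.001, 0.0, -1.0]]
contact_force: [-0.2, -0.4, 0.4]
grip_width: 85.7
```

apply_moves --angular '[[0,0,0],[0,0,0],[0,0,0],[0,0,0],[0,0,0],[0,0,0],[0,0,0]]' --slide '[[0,0,0],[0,0,0],[0,0,0],[0,0,0],[0,0,0],[0,0,0],[0,0,0]]' --gripper '[-1,-1,-1,-1,-1,-1,-1]' --force 50

```text
time_s: 3.2
tcp_pos: [523.0, -24.5, 61.9]
tcp_rot: [[-0.892, 0.451, 0.003], [0.451, 0.892, -0.001], [-0.003, 0.0, -1.0]]
contact_force: [-0.6, -0.0, 6.1]
grip_width: 58.5
```

apply_moves --angular '[[0,0,0],[0,0,0],[0,0,0],[0,0,0],[0,0,0],[0,0,0],[0,0,0],[0,0,0],[0,0,0],[0,0,0]]' --slide '[[0,0,0.02],[0,0,0.03],[0,0,0.035],[0,0,0.035],[-0.005,-0.02,0],[-0.01,-0.036,0],[-0.01,-0.036,0],[-0.01,-0.036,0],[-0.01,-0.036,0],[-0.01,-0.036,0]]' --gripper '[-1,-1,-1,-1,-1,-1,-1,-1,-1,-1]'

```text
time_s: 4.2
tcp_pos: [466.3, -225.4, 180.7]
tcp_rot: [[-0.893, 0.451, 0.001], [0.451, 0.893, -0.0], [-0.001, -0.0, -1.0]]
contact_force: [1.0, 0.3, -2.0]
grip_width: 58.7
```

apply_moves --angular '[[0,0,0],[0,0,0],[0,0,0],[0,0,0],[0,0,0]]' --slide '[[-0.01,-0.036,0],[-0.01,-0.036,0],[-0.009,-0.034,0],[0,0,0],[0,0,0]]' --gripper '[-1,-1,-1,-1,-1]'

```text
time_s: 4.7
tcp_pos: [437.4, -330.6, 180.3]
tcp_rot: [[-0.891, 0.453, -0.0], [0.453, 0.891, 0.001], [0.0, 0.001, -1.0]]
contact_force: [-0.7, 0.7, -1.5]
grip_width: 58.1
```

```bash
python3 - <<'E'
from h import *
np.set_printoptions(precision=1,suppress=True)
o=bot.observe();print(o['time_s'],np.array(o['tcp_pos']))
W,im=snap('wrist','w2');C,a=snap('side','side1'); S,b=snap('scene','scene1')
for n,I,Cc in [('side',load('side0')[1],C),('scene',load('scene0')[1],S),('wr',im[:,:,::-1],W)]:
    c=proj(Cc,(486,-314,10))[0].astype(int)
    h=cv2.cvtColor(I.copy(),cv2.COLOR_BGR2HSV)
    m=cv2.inRange(h,(6,120,80),(17,255,230)); m=cv2.morphologyEx(m,cv2.MORPH_OPEN,np.ones((3,3)))
    k,l,st,ce=cv2.connectedComponentsWithStats(m)
    best=[i for i in range(1,k) if st[i,4]>800]
    for i in best:
        pts=cv2.findContours((l==i).astype(np.uint8),0,2)[0][0]
        hull=cv2.convexHull(pts); q=cv2.approxPolyDP(hull,0.05*cv2.arcLength(hull,True),True)[:,0]
        print(n,c,st[i],[onz(Cc,p,10)[:2].round(0).tolist() for p in q.astype(float)])
canv=np.hstack([cv2.resize(a[230:370,230:400][:,:,::-1],(400,330)),cv2.resize(im[:,:,::-1],(400,330))]);cv2.imwrite('pics/v6.png',canv)
E
```

```text
4.7 [ 437.4 -330.6  180.3]
side [299 314] [ 258  280   80   74 3790] [[430.0, -209.0], [587.0, -258.0], [540.0, -419.0], [382.0, -372.0]]
scene [245 156] [ 211  133   77   53 1717] [[427.0, -205.0], [591.0, -252.0], [537.0, -411.0], [383.0, -361.0]]
wr [353 209] [  268   120   163   121 10445] [[428.0, -206.0], [549.0, -243.0], [438.0, -385.0], [380.0, -367.0]]
```

View pics/v6.png

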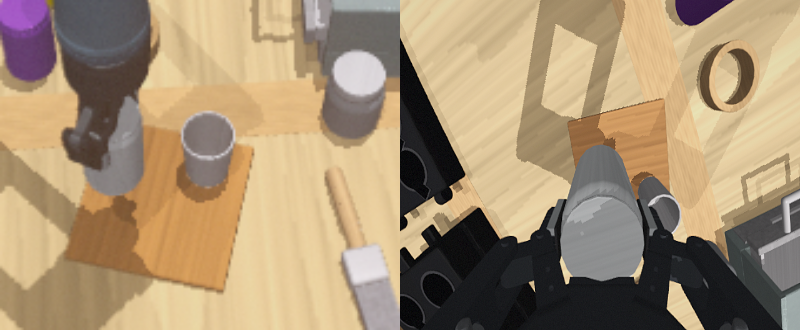

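The held can is above the board, and all views agree on the board corners within about 8 mm. The cup is to the right, clear. Lower the can.

apply_moves --angular '[[0,0,0],[0,0,0],[0,0,0],[0,0,0],[0,0,0],[0,0,0],[0,0,0],[0,0,0]]' --slide '[[0,0,-0.025],[0,0,-0.03],[0,0,-0.025],[0,0,-0.015],[0,0,-0.008],[0,0,-0.002],[0,0,-0.002],[0,0,0]]' --gripper '[-1,-1,-1,-1,-1,-1,-1,-1]'

```text
time_s: 5.65
tcp_pos: [438.5, -330.3, 74.1]
tcp_rot: [[-0.893, 0.451, 0.001], [0.451, 0.893, -0.001], [-0.001, -0.001, -1.0]]
contact_force: [-0.1, -0.3, -1.7]
grip_width: 58.2
```

apply_moves --angular '[[0,0,0],[0,0,0],[0,0,0],[0,0,0]]' --slide '[[0,0,-0.001],[0,0,-0.001],[0,0,-0.001],[0,0,0]]' --gripper '[-1,-1,-1,-1]'

```text
time_s: 6.05
tcp_pos: [438.6, -330.7, 72.0]
tcp_rot: [[-0.892, 0.451, 0.002], [0.451, 0.892, -0.002], [-0.002, -0.001, -1.0]]
contact_force: [-1.1, 1.3, 8.9]
grip_width: 58.5
```

apply_moves --angular '[[0,0,0],[0,0,0],[0,0,0],[0,0,0],[0,0,0],[0,0,0],[0,0,0],[0,0,0],[0,0,0],[0,0,0]]' --slide '[[0,0,0],[0,0,0],[0,0,0],[0,0,0],[0,0,0.01],[0,0,0.025],[0,0,0.035],[0,0,0.035],[0,0,0.035],[0,0,0]]' --gripper '[1,1,1,1,1,1,1,1,1,1]'

```text
time_s: 7.05
tcp_pos: [440.1, -332.4, 216.6]
tcp_rot: [[-0.893, 0.451, 0.007], [0.451, 0.893, -0.008], [-0.01, -0.004, -1.0]]
contact_force: [-0.0, 0.1, 1.3]
grip_width: 85.5
```

apply_moves --angular '[[0,0,-0.147],[0,0,-0.147],[0,0,-0.147],[0,0,-0.147],[0,0,-0.147],[0,0,-0.147],[0,0,-0.147],[0,0,-0.147],[0,0,0],[0,0,0]]' --slide '[[0.016,0.035,0],[0.016,0.035,0],[0.016,0.035,0],[0.016,0.035,0],[0.016,0.035,0],[0.016,0.035,0],[0.016,0.035,0],[0.018,0.038,0],[0,0,0],[0,0,0]]' --gripper '[0,0,0,0,0,0,0,0,0,0]'

```text
time_s: 8.05
tcp_pos: [567.6, -46.6, 210.0]
tcp_rot: [[0.067, 0.998, -0.001], [0.998, -0.067, -0.0], [-0.0, -0.001, -1.0]]
contact_force: [-0.3, -0.5, 0.0]
grip_width: 42.5
```

```bash
python3 - <<'E'
from h import *
np.set_printoptions(precision=1,suppress=True)
o=bot.observe();print(o['time_s'],np.array(o['tcp_pos']),np.array(o['tcp_rot'])[:,1],o['grip_width'],np.array(o['q']))
W,im=snap('wrist','w3');C,a=snap('side','side2')
for p in [(617,-47,76),(621,-1.2,76),(613.5,-92.5,76)]: print(proj(W,p))
canv=np.hstack([cv2.resize(a[230:370,230:400][:,:,::-1],(300,247)),np.zeros((247,340,3),np.uint8)]);cv2.imwrite('pics/v7.png',np.vstack([im[:,:,::-1],cv2.resize(canv,(640,200))]))
E
```

```text
8.05 [567.6 -46.6 210. ] [ 1.  -0.1 -0. ] 42.473526464584864 [-15.9  17.7  87.1  -0.   75.3 -12. ]
[[370.8 185.8]]
[[374.1 139.1]]
[[368.2 228.1]]
```

View pics/v7.png

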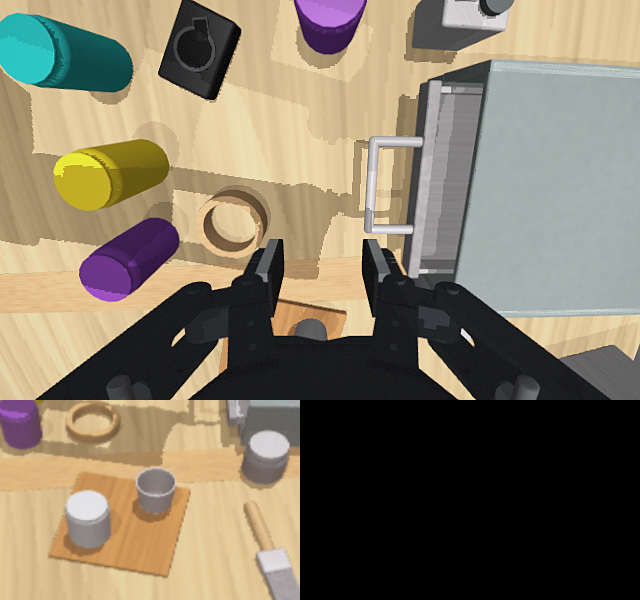

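The can stands upright on the board. In the wrist view the bar ends are at (374,140) and (370,230), matching the prediction. Grip the bar.

apply_moves --angular '[[0,0,0],[0,0,0],[0,0,0],[0,0,0],[0,0,0],[0,0,0],[0,0,0],[0,0,0]]' --slide '[[0.025,0,0],[0.024,0,0],[0,0,-0.03],[0,0,-0.04],[0,0,-0.04],[0,0,-0.03],[0,0,-0.012],[0,0,0]]' --gripper '[0,0,0,0,0,0,0,0]'

```text
time_s: 8.95
tcp_pos: [615.3, -48.5, 56.7]
tcp_rot: [[0.072, 0.997, -0.004], [0.997, -0.072, 0.001], [0.001, -0.004, -1.0]]
contact_force: [0.5, 0.1, 0.8]
grip_width: 42.8
```

apply_moves --angular '[[0,0,0],[0,0,0],[0,0,0],[0,0,0],[0,0,0]]' --slide '[[0,0,0],[0,0,0],[0,0,0],[0,0,0],[0,0,0]]' --gripper '[-1,-1,-1,-1,-1]' --force 40

```text
time_s: 9.45
tcp_pos: [618.0, -48.2, 60.5]
tcp_rot: [[0.071, 0.997, 0.003], [0.997, -0.071, -0.001], [-0.001, 0.004, -1.0]]
contact_force: [-1.0, -1.5, 5.2]
grip_width: 8.3
```

apply_moves --angular '[[0,0,0],[0,0,0],[0,0,0],[0,0,0],[0,0,0],[0,0,0],[0,0,0],[0,0,0]]' --slide '[[-0.008,0.0006,0],[-0.014,0.0011,0],[-0.018,0.0014,0],[-0.018,0.0014,0],[-0.018,0.0014,0],[-0.018,0.0014,0],[-0.012,0.001,0],[0,0,0]]' --gripper '[-1,-1,-1,-1,-1,-1,-1,-1]'

```text
time_s: 10.25
tcp_pos: [510.6, -39.7, 60.5]
tcp_rot: [[0.071, 0.997, 0.003], [0.997, -0.071, -0.002], [-0.001, 0.003, -1.0]]
contact_force: [-2.0, -1.1, 9.8]
grip_width: 8.3
```

apply_moves --angular '[[0,0,0],[0,0,0],[0,0,0],[0,0,0]]' --slide '[[-0.006,0.0005,0],[-0.004,0.0003,0],[-0.004,0.0003,0],[0,0,0]]' --gripper '[-1,-1,-1,-1]'

```text
time_s: 10.65
tcp_pos: [498.1, -38.7, 60.5]
tcp_rot: [[0.071, 0.997, 0.005], [0.997, -0.071, -0.002], [-0.001, 0.005, -1.0]]
contact_force: [-1.9, -2.1, 10.8]
grip_width: 8.6
```

apply_moves --angular '[[0,0,0],[0,0,0],[0,0,0],[0,0,0]]' --slide '[[-0.003,0.0002,0],[-0.003,0.0002,0],[-0.003,0.0002,0],[0,0,0]]' --gripper '[-1,-1,-1,-1]'

```text
time_s: 11.05
tcp_pos: [489.4, -38.0, 60.4]
tcp_rot: [[0.071, 0.997, 0.005], [0.997, -0.071, -0.002], [-0.001, 0.005, -1.0]]
contact_force: [-0.0, 0.1, 11.0]
grip_width: 8.4
```

apply_moves --angular '[[0,0,0],[0,0,0],[0,0,0],[0,0,0]]' --slide '[[-0.002,0.0002,0],[-0.002,0.0002,0],[-0.002,0.0002,0],[0,0,0]]' --gripper '[-1,-1,-1,-1]'

```text
time_s: 11.45
tcp_pos: [489.3, -38.0, 60.6]
tcp_rot: [[0.072, 0.997, 0.017], [0.997, -0.072, -0.003], [-0.001, 0.017, -1.0]]
contact_force: [18.3, 1.6, -7.0]
grip_width: 8.4
```

The stop is reached: no further motion, and the force rose to 18 N. Relax, release and go look at the lifter.

apply_moves --angular '[[0,0,0],[0,0,0],[0,0,0],[0,0,0],[0,0,0],[0,0,0],[0,0,0],[0,0,0],[0,0,0],[0,0,0]]' --slide '[[0.005,0,0],[0,0,0],[0,0,0],[0,0,0],[0,0,0],[0,0,0.015],[0,0,0.03],[0,0,0.04],[0,0,0.04],[0,0,0.03]]' --gripper '[-1,-0.2,-0.2,-0.2,-0.2,-0.2,-0.2,-0.2,0,0]'

```text
time_s: 12.45
tcp_pos: [487.0, -36.9, 215.7]
tcp_rot: [[0.071, 0.997, 0.002], [0.997, -0.071, -0.0], [-0.0, 0.002, -1.0]]
contact_force: [1.1, -1.0, 0.5]
grip_width: 42.7
```

apply_moves --angular '[[0,0,-0.14],[0,0,-0.14],[0,0,-0.14],[0,0,-0.14],[0,0,-0.14],[0,0,-0.14],[0,0,-0.14],[0,0,-0.14],[0,0,-0.14],[0,0,0]]' --slide '[[-0.02,0.03,0],[-0.02,0.03,0],[-0.02,0.03,0],[-0.02,0.03,0],[-0.02,0.03,0],[-0.02,0.03,0],[-0.02,0.03,0],[-0.02,0.03,0],[-0.02,0.03,0],[0,0,0]]' --gripper '[0,0,0,0,0,0,0,0,0,0]'

```text
time_s: 13.45
tcp_pos: [306.9, 231.3, 213.1]
tcp_rot: [[0.967, 0.256, -0.001], [0.256, -0.967, 0.001], [-0.001, -0.001, -1.0]]
contact_force: [0.8, -0.3, 0.3]
grip_width: 42.7
```

```bash
python3 - <<'E'
from h import *
np.set_printoptions(precision=1,suppress=True)
o=bot.observe();print(o['time_s'],np.array(o['tcp_pos']),np.array(o['tcp_rot'])[:,1],o['grip_width'],np.array(o['q']))
W,im=snap('wrist','w4');C,a=snap('side','side3');S,b=snap('scene','scene3')
x=cv2.resize(a[120:270,240:500][:,:,::-1],(400,231)); y=cv2.resize(b[150:300,180:420][:,:,::-1],(370,231))
c=np.zeros((600,770,3),np.uint8);c[:231,:400]=x;c[:231,400:]=y
c[231:600,:590]=cv2.resize(im[:,:,::-1],(590,369));cv2.imwrite('pics/v8.png',c)
E
```

```text
13.45 [306.9 231.3 213.1] [ 0.3 -1.  -0. ] 42.7442622214729 [ 20.2  -2.  109.9   0.1  72.1  95.3]
```

View pics/v8.png

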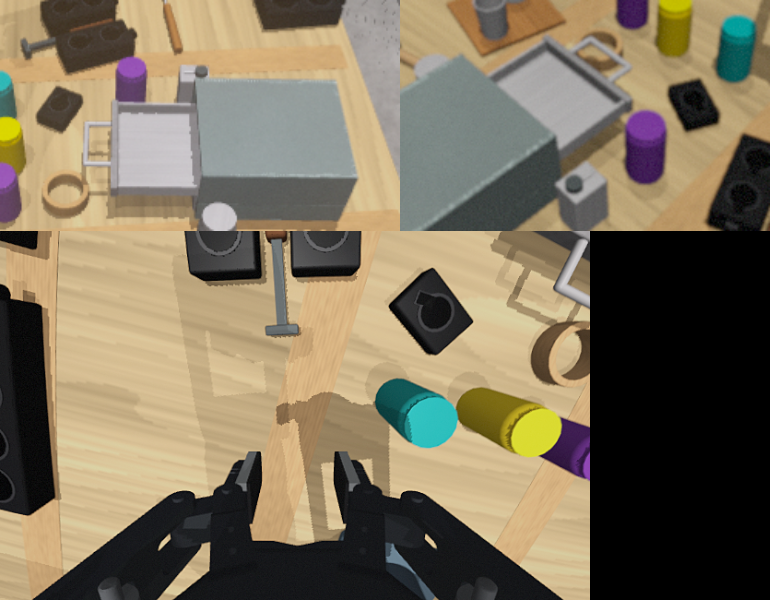

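The tray is fully out and empty. The wrist view shows the lifter's T-head at about (306,105) and its shank up to (301,15) in wrist pixels. Measure by mask.

```bash
python3 - <<'E'
from h import *
np.set_printoptions(precision=1,suppress=True)
W,im=load('w4'); b=im[:,:,0].astype(int);r=im[:,:,2].astype(int)
m=((b>r+5)&(im.max(2)>55)).astype(np.uint8); m[:,:280]=0;m[:,330:]=0;m[130:]=0
k,l,st,ce=cv2.connectedComponentsWithStats(m); i=1+np.argmax(st[1:,4]);print(st[i])
mm=l==i
for v in range(0,125,8):
    u=np.where(mm[v])[0]
    if len(u): print(v,u.min(),u.max(),onz(W,((u.min()+u.max())/2,v),17))
# triangulate head far top-edge via scene & side
vv=lambda u,w:(u/1.25,w/1.25)
S=load('scene0')[0];C=load('side0')[0]
hd=(306,105)
print('tri w+scene',tri([ray(W,hd),ray(S,vv(555,297))]),'w+side',tri([ray(W,hd),ray(C,vv(322,187))]))
# tray corners, bar at stop
C,a=load('side3');s=lambda u,v:(240+u*260/400-.3,120+v*150/231-.3)
S,_=load('scene3');e=lambda u,v:(180+(u-400)*240/370-.3,150+v*150/231-.3)
print('bar',tri([ray(C,s(86,123)),ray(S,e(628,68))]),tri([ray(C,s(88,163)),ray(S,e(585,38))]))
print('panel top',tri([ray(C,s(112,104)),ray(S,e(630,101))]),tri([ray(C,s(112,192)),ray(S,e(548,41))]))
print('roof FL', onz(C,s(197,81),134),'FR',onz(C,s(203,177),134))
E
```

```text
[ 289    9   35  104 1262]
16 295 305 [467.2 298.1  17. ]
24 296 305 [459.9 295.8  17. ]
32 296 306 [452.5 293.4  17. ]
40 297 306 [445.1 291.   17. ]
48 298 307 [437.7 288.1  17. ]
56 298 307 [429.9 286.2  17. ]
64 299 308 [422.4 283.2  17. ]
72 299 308 [414.4 281.2  17. ]
80 300 309 [406.7 278.2  17. ]
88 300 309 [398.6 276.1  17. ]
96 301 310 [390.6 273.   17. ]
104 289 322 [382.3 270.9  17. ]
112 289 301 [370.8 280.4  17. ]
tri w+scene [381.  271.4  12.3] w+side [381.7 270.1  17.3]
bar [494.6   8.2  74.2] [493.1 -86.2  79.8]
panel top [544.4  54.1  71.7] [ 529.9 -139.1   66. ]
roof FL [698.   47.1 134. ] FR [ 679.1 -165.5  134. ]
```

Lifter axis is at 18.1°, with the head at (382,271) and triangulated z of 12–17, as expected. The shank grasp point is (416,281.5). Go.

apply_moves --angular '[[0,0,0.057],[0,0,0],[0,0,0],[0,0,0],[0,0,0],[0,0,0],[0,0,0],[0,0,0],[0,0,0],[0,0,0]]' --slide '[[0.037,0.017,0],[0.036,0.017,0],[0.036,0.016,0],[0,0,-0.03],[0,0,-0.04],[0,0,-0.04],[0,0,-0.04],[0,0,-0.03],[0,0,-0.015],[0,0,0]]' --gripper '[0,0,0,0,0,0,0,0,0,0]'

```text
time_s: 14.6
tcp_pos: [417.8, 276.9, 15.8]
tcp_rot: [[0.951, 0.31, -0.005], [0.31, -0.951, -0.002], [-0.006, 0.0, -1.0]]
contact_force: [0.3, -0.5, 0.7]
grip_width: 42.8
```

apply_moves --angular '[[0,0,0],[0,0,0]]' --slide '[[0,0,-0.005],[0,0,0]]' --gripper '[0,0]'

```text
time_s: 14.8
tcp_pos: [419.7, 278.7, 13.8]
tcp_rot: [[0.951, 0.31, 0.001], [0.31, -0.951, 0.0], [0.001, 0.0, -1.0]]
contact_force: [-0.1, -0.2, -0.5]
grip_width: 42.7
```

apply_moves --angular '[[0,0,0],[0,0,0],[0,0,0],[0,0,0]]' --slide '[[-0.003,0.003,-0.004],[0,0,-0.004],[0,0,0],[0,0,0]]' --gripper '[0,0,0,0]'

```text
time_s: 15.2
tcp_pos: [415.7, 282.2, 5.4]
tcp_rot: [[0.95, 0.311, 0.0], [0.311, -0.95, 0.0], [0.0, 0.0, -1.0]]
contact_force: [-0.2, 0.3, -0.2]
grip_width: 42.8
```

apply_moves --angular '[[0,0,0],[0,0,0],[0,0,0],[0,0,0],[0,0,0],[0,0,0]]' --slide '[[0,0,0],[0,0,0],[0,0,0],[0,0,0],[0,0,0],[0,0,0]]' --gripper '[-1,-1,-1,-1,-1,-1]' --force 90

```text
time_s: 15.8
tcp_pos: [415.9, 282.1, 5.8]
tcp_rot: [[0.951, 0.311, 0.0], [0.311, -0.951, 0.0], [0.0, -0.0, -1.0]]
contact_force: [-1.2, -0.3, 5.2]
grip_width: 9.4
```

apply_moves --angular '[[0,0,0],[0,0,0],[0,0,0],[0,0,0],[0,0,0],[0,0,0],[0,0,0],[0,0,0]]' --slide '[[0,0,0.005],[0,0,0.01],[0,0,0.02],[0,0,0.025],[0,0,0.03],[0,0,0.03],[0,0,0],[0,0,0]]' --gripper '[-1,-1,-1,-1,-1,-1,-1,-1]'

```text
time_s: 16.6
tcp_pos: [415.9, 282.1, 125.9]
tcp_rot: [[0.95, 0.311, 0.001], [0.311, -0.95, 0.001], [0.002, -0.0, -1.0]]
contact_force: [-0.4, 0.9, -2.2]
grip_width: 9.2
```

```bash
python3 - <<'E'
from h import *
np.set_printoptions(precision=2,suppress=True)
o=bot.observe();print(o['time_s'],np.array(o['tcp_pos']),np.array(o['contact_force']),np.array(o['ft_torque']),o['grip_width'])
W,im=snap('wrist','w5');C,a=snap('side','side4');S,b=snap('scene','scene4')
x=cv2.resize(a[70:200,200:360][:,:,::-1],(400,325)); y=cv2.resize(b[200:340,340:500][:,:,::-1],(371,325))
c=np.zeros((325+240,771,3),np.uint8);c[:325,:400]=x;c[:325,400:]=y;c[325:,:384]=cv2.resize(im[:,:,::-1],(384,240));cv2.imwrite('pics/v9.png',c)
E
```

```text
16.6 [415.87 282.09 125.95] [-0.36  0.9  -2.21] [-0.03  0.11  0.02] 9.19468473135107
```

View pics/v9.png

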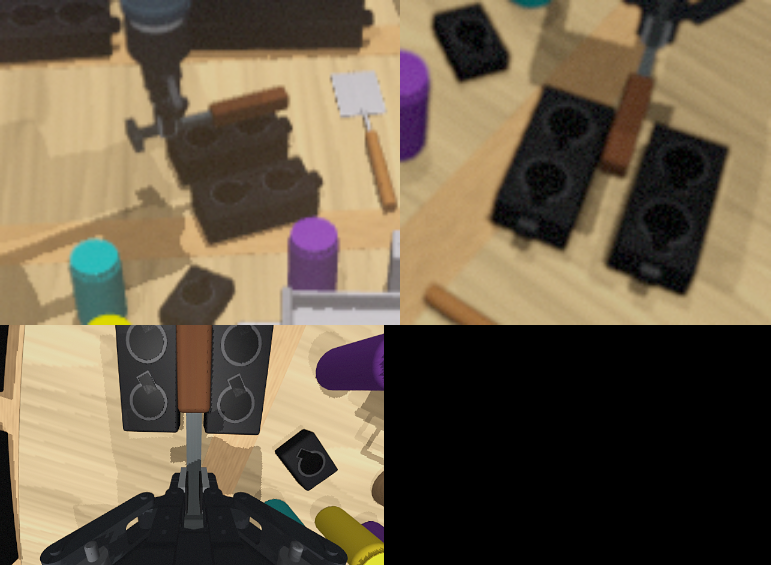

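The lifter is held level (load -2.2 N). Turn it about 157.6°, starting the sideways move only after its tail has passed the left mould row.

apply_moves --angular '[[0,0,0.1375],[0,0,0.1375],[0,0,0.1375],[0,0,0.1375],[0,0,0.1375],[0,0,0.1375],[0,0,0.1375],[0,0,0.1375],[0,0,0.1375],[0,0,0.1375]]' --slide '[[0,0,0],[0,0,0],[0,0,0],[0,0,0],[0,0,0],[0,0,0],[0,0,0],[0,0,0],[0,0,0],[0,0,0]]' --gripper '[-1,-1,-1,-1,-1,-1,-1,-1,-1,-1]'

```text
time_s: 17.75
tcp_pos: [414.9, 281.6, 123.8]
tcp_rot: [[-0.126, 0.992, -0.003], [0.992, 0.126, -0.001], [-0.001, -0.003, -1.0]]
contact_force: [0.3, 0.6, -2.7]
grip_width: 9.0
```

apply_moves --angular '[[0,0,0.1375],[0,0,0.1375],[0,0,0.1375],[0,0,0.1375],[0,0,0.1375],[0,0,0.1375],[0,0,0.1375],[0,0,0.1375],[0,0,0.1375],[0,0,0.1375]]' --slide '[[0,0,0],[0,0,0],[0,0.02,0],[0,0.02,0],[0,0.02,0],[0,0.02,0],[0,0.02,0],[0,0.02,0],[0,0.02,0],[0,0.02,0]]' --gripper '[-1,-1,-1,-1,-1,-1,-1,-1,-1,-1]'

```text
time_s: 18.75
tcp_pos: [415.0, 442.3, 123.4]
tcp_rot: [[-0.998, 0.07, -0.003], [0.07, 0.998, -0.002], [0.002, -0.002, -1.0]]
contact_force: [0.1, -0.8, -2.0]
grip_width: 8.9
```

apply_moves --angular '[[0,0,0],[0,0,0],[0,0,0],[0,0,0],[0,0,0],[0,0,0]]' --slide '[[0,0,0],[0,0,-0.025],[0,0,-0.035],[0,0,-0.03],[0,0,-0.02],[0,0,0]]' --gripper '[-1,-1,-1,-1,-1,-1]'

```text
time_s: 19.35
tcp_pos: [413.0, 439.1, 11.0]
tcp_rot: [[-0.997, 0.078, -0.007], [0.078, 0.997, -0.006], [0.007, -0.006, -1.0]]
contact_force: [-0.3, 0.0, -1.7]
grip_width: 9.4
```

apply_moves --angular '[[0,0,0],[0,0,0],[0,0,0]]' --slide '[[0,0,-0.003],[0,0,-0.002],[0,0,0]]' --gripper '[-1,-1,-1]'

```text
time_s: 19.65
tcp_pos: [416.4, 442.3, 11.3]
tcp_rot: [[-0.997, 0.076, 0.001], [0.076, 0.997, 0.001], [-0.001, 0.001, -1.0]]
contact_force: [-0.3, -0.3, -1.9]
grip_width: 9.5
```

apply_moves --angular '[[0,0,0],[0,0,0],[0,0,0],[0,0,0],[0,0,0],[0,0,0],[0,0,0],[0,0,0],[0,0,0]]' --slide '[[0,0,0],[0,0,0],[0,0,0],[0,0,0.01],[0,0,0.03],[0,0,0.04],[0,0,0.02],[0,0,0],[0,0,0]]' --gripper '[0.1,0.1,0.1,0.1,0.1,0.1,0.1,0.1,0.1]'

```text
time_s: 20.55
tcp_pos: [415.8, 442.2, 111.1]
tcp_rot: [[-0.997, 0.075, 0.001], [0.075, 0.997, 0.001], [-0.001, 0.001, -1.0]]
contact_force: [-0.6, 0.1, -0.8]
grip_width: 46.8
```

```bash
python3 - <<'E'
from h import *
np.set_printoptions(precision=2,suppress=True)
o=bot.observe();print(o['time_s'],np.array(o['tcp_pos']),np.array(o['tcp_rot'])[:,1],o['grip_width'])
W,im=snap('wrist','w6');S,b=snap('scene','scene5');C,a=snap('side','side5')
def red(I):
    h=cv2.cvtColor(I,cv2.COLOR_RGB2HSV); m=cv2.inRange(h,(0,90,30),(14,255,150)); return cv2.morphologyEx(m,cv2.MORPH_OPEN,np.ones((3,3)))
for n,I,Cc in (('w',im,W),('scene',b,S),('side',a,C)):
    pp=proj(Cc,[(300,448,24)])[0]; m=red(I);k,l,st,ce=cv2.connectedComponentsWithStats(m)
    for i in range(1,k):
        if st[i,4]>60 and np.hypot(*(ce[i]-pp))<60:
            r=cv2.minAreaRect(cv2.findContours((l==i).astype(np.uint8),0,2)[0][0]); bx=cv2.boxPoints(r)
            print(n,pp,st[i],ce[i],[onz(Cc,p,24)[:2].round(0).tolist() for p in bx.astype(float)])
cv2.imwrite('pics/v10.png',im[:,:,::-1])
E
```

```text
20.55 [415.79 442.16 111.07] [0.08 1.   0.  ] 46.78119995720908
w [318.58  50.87] [ 307    0   33  131 4040] [322.92  63.96] [[266.0, 442.0], [268.0, 465.0], [358.0, 460.0], [356.0, 434.0]]
scene [529.07 252.24] [516 247  18  25 219] [525.07 260.37] [[365.0, 441.0], [280.0, 436.0], [279.0, 458.0], [364.0, 463.0]]
side [233.43 112.17] [222 111  29   8 166] [235.78 113.58] [[261.0, 456.0], [356.0, 451.0], [357.0, 415.0], [262.0, 421.0]]
```

View pics/v10.png

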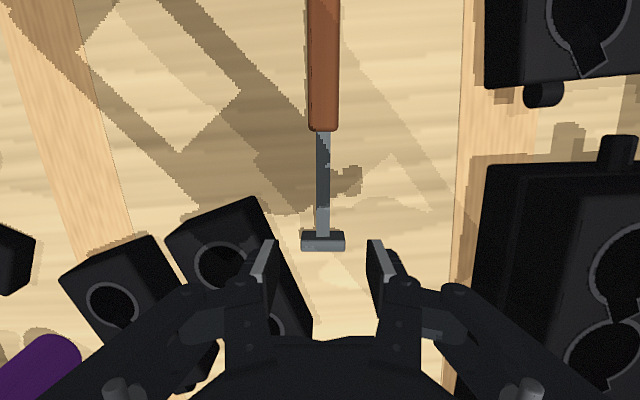

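The lifter lies flat on the bench with the grip toward -x. The grip/shank junction is at about (357,447), so the grip's middle is at about (306,451). Regrasp on the grip.

apply_moves --angular '[[0,0,0],[0,0,0],[0,0,0],[0,0,0],[0,0,0],[0,0,0],[0,0,0],[0,0,0],[0,0,0]]' --slide '[[-0.036,0.003,0],[-0.038,0.003,0],[-0.036,0.0025,0],[0,0,-0.025],[0,0,-0.035],[0,0,-0.025],[0,0,-0.014],[0,0,-0.005],[0,0,0]]' --gripper '[0.1,0.1,0.1,0.1,0.1,0.1,0.1,0.1,0.1]'

```text
time_s: 21.6
tcp_pos: [305.0, 449.8, 5.0]
tcp_rot: [[-0.997, 0.076, -0.002], [0.076, 0.997, -0.002], [0.002, -0.002, -1.0]]
contact_force: [0.6, 0.5, 0.6]
grip_width: 47.1
```

apply_moves --angular '[[0,0,0],[0,0,0]]' --slide '[[0,0,0],[0,0,0]]' --gripper '[0.1,0.1]'

```text
time_s: 21.8
tcp_pos: [306.3, 451.0, 7.2]
tcp_rot: [[-0.997, 0.076, 0.001], [0.076, 0.997, 0.001], [-0.001, 0.001, -1.0]]
contact_force: [-0.4, 0.1, -0.9]
grip_width: 47.3
```

apply_moves --angular '[[0,0,0],[0,0,0],[0,0,0],[0,0,0],[0,0,0],[0,0,0],[0,0,0]]' --slide '[[0,0,-0.002],[0,0,0],[0,0,0],[0,0,0],[0,0,0],[0,0,0],[0,0,0]]' --gripper '[0.1,-1,-1,-1,-1,-1,-1]' --force 90

```text
time_s: 22.5
tcp_pos: [305.9, 450.7, 5.0]
tcp_rot: [[-0.997, 0.076, 0.001], [0.076, 0.997, 0.001], [-0.0, 0.001, -1.0]]
contact_force: [-1.6, 0.4, 6.2]
grip_width: 22.3
```

apply_moves --angular '[[0,0,0],[0,0,0],[0,0,0],[0,0,0],[0,0,0],[0,0,0],[0,0,0],[0,0,0],[0,0,0]]' --slide '[[0,0,0.005],[0,0,0.015],[0,0,0.025],[0,0,0.03],[0,0,0.035],[0,0,0.035],[0,0,0.03],[0,0,0],[0,0,0]]' --gripper '[-1,-1,-1,-1,-1,-1,-1,-1,-1]'

```text
time_s: 23.4
tcp_pos: [305.6, 450.4, 179.4]
tcp_rot: [[-0.997, 0.076, 0.0], [0.076, 0.997, 0.0], [-0.0, 0.0, -1.0]]
contact_force: [-0.1, -0.0, -1.4]
grip_width: 22.0
```

```bash
python3 - <<'E'
from h import *
np.set_printoptions(precision=2,suppress=True)
o=bot.observe();print(o['time_s'],np.array(o['tcp_pos']),np.array(o['tcp_rot'])[:,1],o['grip_width'],np.array(o['contact_force']),np.array(o['ft_torque']))
C,a=snap('side','side6');S,b=snap('scene','scene6')
W,im=snap('wrist','w7')
x=cv2.resize(a[50:180,190:350][:,:,::-1],(400,325)); y=cv2.resize(b[170:330,440:640][:,:,::-1],(400,320))
c=np.zeros((325+250,800,3),np.uint8);c[:325,:400]=x;c[:320,400:]=y
# tray crops at stop from side4/scene4 (unoccluded)
C4,a4=load('side4');S4,b4=load('scene4')
c[325:,:400]=cv2.resize(a4[170:270,285:445],(400,250));c[325:,400:]=cv2.resize(b4[160:285,220:420],(400,250))
cv2.imwrite('pics/v11.png',c)
E
```

```text
23.4 [305.59 450.43 179.37] [0.08 1.   0.  ] 21.993318004880024 [-0.11 -0.02 -1.35] [0.   0.07 0.  ]
```

View pics/v11.png

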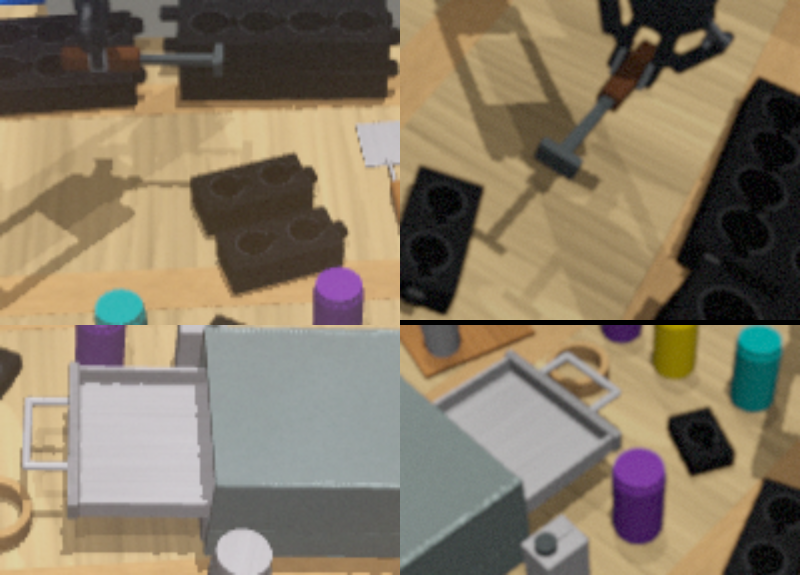

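The lifter is held level on its grip, head toward +x. The tray is clear at its stop; crop pixels for the panel corners are side (70,364) and (68,516), scene (620,438) and (512,353). Compute the tray target from these.

```bash
python3 - <<'E'
from h import *
np.set_printoptions(precision=1,suppress=True)
C,a=load('side4');S,b=load('scene4')
s=lambda u,v:(285+u/2.5-.3,170+(v-325)/2.5-.3)
e=lambda u,v:(220+(u-400)/2-.25,160+(v-325)/2-.25)
for n,p,q in [('panL',(70,364),(620,438)),('panR',(68,516),(512,353)),('barL',(26,400),(617,397)),('barR',(24,467),(570,355))]:
    print(n,tri([ray(C,s(*p)),ray(S,e(*q))]))
for n,p,z in [('panL',(70,364),83),('panR',(68,516),83),('flFL',(80,383),58),('flFR',(80,503),58),('flBL',(198,385),58),('flBR',(205,502),58),('roofL',(206,328),134),('roofR',(216,484),134)]: print(n,onz(C,s(*p),z))
W,im=load('w7')
h=cv2.cvtColor(im,cv2.COLOR_BGR2HSV); m=cv2.inRange(h,(0,90,30),(14,255,150));m=cv2.morphologyEx(m,cv2.MORPH_OPEN,np.ones((3,3)))
k,l,st,ce=cv2.connectedComponentsWithStats(m);i=1+np.argmax(st[1:,4]);print(st[i],ce[i])
# head in side6/scene6 crops
C,_=load('side6');S,_=load('scene6')
s=lambda u,v:(190+u/2.5-.3,50+v/2.5-.3);e=lambda u,v:(440+(u-400)/2-.25,170+v/2-.25)
print('head',tri([ray(C,s(219,56)),ray(S,e(558,157))]))
E
```

```text
panL [546.   59.   73.8]
panR [ 526.3 -144.8   67.9]
barL [494.   10.8  69.7]
barR [483.6 -81.8  72.7]
panL [544.3  52.   83. ]
panR [ 528.1 -156.7   83. ]
flFL [555.6  43.8  58. ]
flFR [ 543.4 -123.9   58. ]
flBL [692.   32.7  58. ]
flBR [ 678.1 -131.    58. ]
roofL [696.9  52.4 134. ]
roofR [ 678.3 -161.3  134. ]
[ 297  165   52  176 8108] [322.3 249.4]
head [458.  439.5 188.9]
```

apply_moves --angular '[[0,0,0],[0,0,0],[0,0,0],[0,0,0],[0,0,0],[0,0,0],[0,0,0],[0,0,0],[0,0,0],[0,0,0]]' --slide '[[0.007,-0.018,0],[0.014,-0.036,0],[0.014,-0.036,0],[0.014,-0.036,0],[0.014,-0.036,0],[0.014,-0.036,0],[0.014,-0.036,0],[0.014,-0.036,0],[0.014,-0.036,0],[0.014,-0.036,0]]' --gripper '[-1,-1,-1,-1,-1,-1,-1,-1,-1,-1]'

```text
time_s: 24.55
tcp_pos: [438.1, 107.0, 177.9]
tcp_rot: [[-0.997, 0.076, -0.003], [0.076, 0.997, 0.0], [0.003, -0.0, -1.0]]
contact_force: [0.4, -0.1, -2.1]
grip_width: 22.2
```

apply_moves --angular '[[0,0,0],[0,0,0],[0,0,0],[0,0,0],[0,0,0],[0,0,0],[0,0,0]]' --slide '[[0.014,-0.036,0],[0.014,-0.036,0],[0.014,-0.036,0],[0.008,-0.038,0],[0,0,0],[0,0,0],[0,0,0]]' --gripper '[-1,-1,-1,-1,-1,-1,-1]'

```text
time_s: 25.25
tcp_pos: [487.8, -36.6, 178.3]
tcp_rot: [[-0.997, 0.075, -0.003], [0.075, 0.997, 0.001], [0.003, 0.001, -1.0]]
contact_force: [0.3, -0.7, -2.1]
grip_width: 22.3
```

apply_moves --angular '[[0,0,0],[0,0,0],[0,0,0],[0,0,0],[0,0,0],[0,0,0]]' --slide '[[0,-0.001,-0.02],[0,-0.001,-0.03],[0,0,-0.02],[0,0,-0.011],[0,0,0],[0,0,0]]' --gripper '[-1,-1,-1,-1,-1,-1]'

```text
time_s: 25.85
tcp_pos: [489.1, -39.0, 98.9]
tcp_rot: [[-0.997, 0.074, 0.001], [0.074, 0.997, -0.0], [-0.001, -0.0, -1.0]]
contact_force: [0.6, 0.0, -2.8]
grip_width: 21.9
```

```bash
python3 - <<'E'
from h import *
np.set_printoptions(precision=2,suppress=True)
o=bot.observe();print(o['time_s'],np.array(o['tcp_pos']),np.array(o['tcp_rot']),np.array(o['contact_force']))
C,a=snap('side','side7');S,b=snap('scene','scene7')
c=np.hstack([cv2.resize(a[150:280,280:440][:,:,::-1],(400,325)),cv2.resize(b[130:260,220:380][:,:,::-1],(400,325))])
cv2.imwrite('pics/v12.png',c)
d=np.array([.997,-.0767,0]);T=np.array(o['tcp_pos'])
for n,k in(('head',150),('junc',51)):
  p=T+d*k;p[2]=T[2]+7; print(n,p,proj(C,p)[0]*1,proj(S,p)[0])
def tone(I,Cc):
    # dark steel head mask near prediction
    p=T+d*150;p[2]=T[2]+7;u=proj(Cc,p)[0].astype(int);g=I[u[1]-12:u[1]+13,u[0]-12:u[0]+13].max(2);m=(g<140).astype(np.uint8)
    k,l,st,ce=cv2.connectedComponentsWithStats(m);i=1+np.argmax(st[1:,4]);return u-12+ce[i],st[i,4]
A=tone(a,C);B=tone(b,S);print(A,B,tri([ray(C,A[0]),ray(S,B[0])]))
E
```

```text
25.85 [489.12 -38.97  98.87] [[-1.    0.07  0.  ]
 [ 0.07  1.   -0.  ]
 [-0.   -0.   -1.  ]] [ 0.56  0.01 -2.83]
head [638.67 -50.47 105.87] [349.98 206.8 ] [266.39 206.02]
junc [539.96 -42.88 105.87] [313.54 206.32] [299.1  184.39]
(array([346.91, 208.07]), np.int32(144)) (array([268.86, 207.19]), np.int32(286)) [631.96 -49.08  98.26]
```

View pics/v12.png

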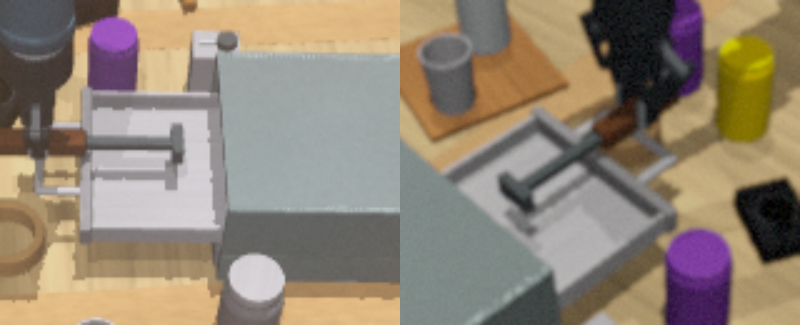

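The lifter is level, aligned with the tray and over its middle. The head at side (351,207) and scene (267,206) matches the prediction within a pixel. That was the 12th and last picture, so the remaining checks are numeric. Insert under the roof.

apply_moves --angular '[[0,0,0],[0,0,0],[0,0,0],[0,0,0],[0,0,0],[0,0,0],[0,0,0],[0,0,0]]' --slide '[[0.01,-0.0008,-0.002],[0.015,-0.0012,0],[0.02,-0.0015,0],[0.02,-0.0015,0],[0.02,-0.0015,0],[0.02,-0.0015,0],[0.014,-0.001,0],[0,0,0]]' --gripper '[-1,-1,-1,-1,-1,-1,-1,-1]'

```text
time_s: 26.75
tcp_pos: [610.5, -49.1, 96.7]
tcp_rot: [[-0.997, 0.076, 0.003], [0.076, 0.997, -0.001], [-0.003, -0.0, -1.0]]
contact_force: [0.0, -0.4, -2.6]
grip_width: 22.0
```

apply_moves --angular '[[0,0,0],[0,0,0],[0,0,0],[0,0,0],[0,0,0]]' --slide '[[0.004,0,0],[0,0,-0.01],[0,0,-0.012],[0,0,-0.006],[0,0,0]]' --gripper '[-1,-1,-1,-1,-1]'

```text
time_s: 27.25
tcp_pos: [610.1, -48.1, 66.4]
tcp_rot: [[-0.997, 0.076, -0.004], [0.076, 0.997, 0.001], [0.004, 0.001, -1.0]]
contact_force: [-0.5, -0.3, -2.3]
grip_width: 21.9
```

apply_moves --angular '[[0,0,0],[0,0,0],[0,0,0],[0,0,0],[0,0,0]]' --slide '[[0,0,0],[0,0,-0.001],[0,0,-0.001],[0,0,-0.001],[0,0,0]]' --gripper '[-1,-1,-1,-1,-1]'

```text
time_s: 27.75
tcp_pos: [611.7, -48.5, 65.3]
tcp_rot: [[-0.997, 0.076, 0.0], [0.076, 0.997, -0.0], [-0.0, 0.0, -1.0]]
contact_force: [-0.1, -0.2, -3.0]
grip_width: 22.6
```

apply_moves --angular '[[0,0,0],[0,0,0],[0,0,0],[0,0,0],[0,0,0]]' --slide '[[0,0,-0.001],[0,0,-0.001],[0,0,-0.0005],[0,0,0],[0,0,0]]' --gripper '[-1,-1,-1,-1,-1]'

```text
time_s: 28.25
tcp_pos: [611.8, -48.5, 63.0]
tcp_rot: [[-0.997, 0.076, 0.0], [0.076, 0.997, -0.0], [-0.0, -0.0, -1.0]]
contact_force: [-1.3, -0.4, 0.7]
grip_width: 22.1
```

Contact came at TCP z 63, as expected. Release, rise and back away.

apply_moves --angular '[[0,0,0],[0,0,0],[0,0,0],[0,0,0],[0,0,0],[0,0,0],[0,0,0],[0,0,0],[0,0,0],[0,0,0]]' --slide '[[0,0,0],[0,0,0],[0,0,0],[0,0,0],[0,0,0.008],[0,0,0.02],[0,0,0.035],[0,0,0.04],[0,0,0.04],[0,0,0.03]]' --gripper '[0.2,0.2,0.2,0.2,0.2,0.2,0.2,0.2,0.2,0.2]'

```text
time_s: 29.25
tcp_pos: [612.3, -48.5, 239.5]
tcp_rot: [[-0.997, 0.075, 0.003], [0.075, 0.997, -0.001], [-0.004, -0.001, -1.0]]
contact_force: [1.3, 0.2, 0.7]
grip_width: 51.2
```

apply_moves --angular '[[0,0,0],[0,0,0],[0,0,0],[0,0,0],[0,0,0],[0,0,0],[0,0,0],[0,0,0],[0,0,0],[0,0,0]]' --slide '[[-0.02,0.02,0],[-0.03,0.03,0],[-0.03,0.03,0],[-0.03,0.03,0],[-0.03,0.03,0],[-0.03,0.03,0],[-0.02,0.03,0],[0,0.02,0],[0,0,0],[0,0,0]]' --gripper '[0.2,0.2,0.2,0.2,0.2,0.2,0.2,0.2,0.2,0.2]'

```text
time_s: 30.25
tcp_pos: [421.8, 171.5, 236.3]
tcp_rot: [[-0.997, 0.074, 0.001], [0.074, 0.997, -0.0], [-0.001, -0.0, -1.0]]
contact_force: [-0.9, -0.1, -0.1]
grip_width: 51.3
```

```bash
python3 - <<'E'
from h import *
np.set_printoptions(precision=1,suppress=True)
o=bot.observe();print(o['time_s'],np.array(o['tcp_pos']),np.array(o['contact_force']))
S,b=snap('scene','scene8');C,a=snap('side','side8')
def red(I):
    h=cv2.cvtColor(I,cv2.COLOR_RGB2HSV); return cv2.morphologyEx(cv2.inRange(h,(0,90,30),(14,255,150)),cv2.MORPH_OPEN,np.ones((2,2)))
for n,I,Cc in (('scene',b,S),('side',a,C)):
    pp=proj(Cc,(612,-48,82))[0];k,l,st,ce=cv2.connectedComponentsWithStats(red(I))
    for i in range(1,k):
        if st[i,4]>25 and np.hypot(*(ce[i]-pp))<25:
            bx=cv2.boxPoints(cv2.minAreaRect(cv2.findContours((l==i).astype(np.uint8),0,2)[0][0]))
            print(n,pp,ce[i],st[i,4],onz(Cc,ce[i],82),[onz(Cc,p,82)[:2].round(0).tolist() for p in bx.astype(float)])
# changes elsewhere: side0 vs side8, scene0 vs scene8
for n,f,g in(('side','side0','side8'),('scene','scene0','scene8')):
    A=cv2.GaussianBlur(load(f)[1],(5,5),0).astype(int);B=cv2.GaussianBlur(load(g)[1],(5,5),0).astype(int)
    m=cv2.morphologyEx((abs(A-B).max(2)>35).astype(np.uint8),cv2.MORPH_OPEN,np.ones((3,3)))
    k,l,st,ce=cv2.connectedComponentsWithStats(m);print(n,[st[i].tolist() for i in range(1,k) if st[i,4]>25])
    for q,P in dict(can=(439,-331,63),tin=(708,110,50),jar=(703,-217,50),cup=(536,-276,50),tape=(450,-112,15),bar=(489,-38,76)).items(): print(q,proj(load(g)[0],P)[0].round().tolist(),end=' ')
    print()
# bar position by tall bright columns: compare the tray crop at stop to now
for f,g,(x0,y0,x1,y1) in(('side4','side8',(285,180,330,240)),('scene4','scene8',(295,160,335,230))):
    A=load(f)[1][y0:y1,x0:x1].astype(np.float32).mean(2);B=load(g)[1][y0:y1,x0:x1].astype(np.float32).mean(2);print(f,'shift',cv2.phaseCorrelate(A,B),abs(A-B).mean())
E
```

```text
30.25 [421.8 171.5 236.3] [-0.9 -0.1 -0.1]
scene [276.6 207.2] [278.  211.2] 331 [618.8 -36.5  82. ] [[659.0, -53.0], [566.0, -46.0], [577.0, -16.0], [668.0, -25.0]]
side [339.7 211.9] [340.6 215.4] 269 [613.3 -60.   82. ] [[569.0, -46.0], [665.0, -51.0], [662.0, -79.0], [567.0, -73.0]]
side [[0, 0, 131, 188, 16490], [116, 0, 77, 24, 985], [214, 0, 68, 127, 3216], [189, 22, 31, 36, 692], [262, 56, 15, 11, 87], [262, 70, 9, 5, 39], [127, 106, 99, 91, 2297], [253, 145, 24, 14, 192], [241, 167, 6, 10, 44], [250, 173, 23, 42, 543], [115, 179, 7, 8, 41], [295, 185, 68, 76, 3792], [142, 187, 92, 44, 2002], [45, 189, 50, 51, 1201], [93, 189, 10, 6, 46], [75, 193, 13, 19, 122], [358, 214, 11, 6, 58], [139, 232, 13, 15, 112], [96, 259, 18, 7, 112], [267, 292, 26, 47, 1021]]
can [280.0, 312.0] tin [366.0, 175.0] jar [380.0, 269.0] cup [318.0, 293.0] tape [282.0, 248.0] bar [295.0, 213.0] 
scene [[408, 0, 72, 45, 1577], [470, 0, 54, 52, 1104], [561, 0, 8, 11, 67], [610, 0, 30, 36, 596], [437, 30, 21, 23, 256], [420, 43, 14, 19, 118], [574, 53, 66, 145, 3884], [460, 62, 81, 48, 790], [356, 64, 94, 167, 4081], [408, 67, 12, 8, 57], [476, 70, 8, 8, 50], [483, 79, 18, 10, 116], [416, 85, 18, 6, 75], [432, 88, 12, 8, 61], [455, 101, 52, 31, 992], [240, 111, 24, 41, 736], [490, 135, 15, 18, 193], [454, 143, 108, 122, 3194], [391, 168, 12, 6, 46], [294, 173, 34, 36, 473], [239, 174, 92, 87, 3365], [311, 176, 11, 9, 59], [416, 232, 36, 78, 897]]
can [252.0, 131.0] tin [298.0, 279.0] jar [204.0, 204.0] cup [239.0, 160.0] tape [305.0, 179.0] bar [315.0, 183.0] 
side4 shift ((0.5815328315500032, -0.11248347660875879), 0.7444651891567089) 5.111975
scene4 shift ((0.15463010251236398, 0.049638364674777335), 1.0181710905498929) 4.2227383
```

```bash
python3 - <<'E'
from h import *
np.set_printoptions(precision=1,suppress=True)
for g in('side3','side4','side7','side8'):
    I=load(g)[1].astype(int).mean(2)[203:222,285:325]; p=I.mean(0); print(g,p[5:25].round().astype(int))
def cen(I,lo,hi,box):
    x0,y0,x1,y1=box;m=cv2.inRange(cv2.cvtColor(I[y0:y1,x0:x1],cv2.COLOR_BGR2HSV),lo,hi);M=cv2.moments(m,True);return [round(x0+M['m10']/M['m00'],1),round(y0+M['m01']/M['m00'],1),M['m00']]
for n,lo,hi,bx in [('teal',(80,100,40),(100,255,255),(215,155,262,210)),('yel',(22,150,40),(35,255,255),(220,185,270,240)),('purpS',(130,80,30),(160,255,255),(220,215,262,270)),('purpN',(130,80,30),(160,255,255),(305,150,345,200)),('casting',(0,0,0),(180,255,60),(258,170,300,210))]:
    print(n,[cen(load(f)[1],lo,hi,bx) for f in('side0','side8')])
print(np.abs(load('side0')[1].astype(int)-load('side8')[1])[170:185,360:375].mean(), np.abs(load('side0')[1].astype(int)-load('side8')[1])[252:290,368:395].mean(),np.abs(load('scene0')[1].astype(int)-load('scene8')[1])[255:300,282:315].mean())
C=load('side8')[0];S=load('scene8')[0]
def can(f,pt):
    I=load(f)[1];c=proj(load(f)[0],pt)[0].astype(int);h=cv2.cvtColor(I,cv2.COLOR_BGR2HSV);m=np.zeros(I.shape[:2],np.uint8);m[c[1]-22:c[1]+8,c[0]-16:c[0]+17]=1
    m&=((h[:,:,1]<40)&(h[:,:,2]>150)).astype(np.uint8);k,l,st,ce=cv2.connectedComponentsWithStats(m);i=1+np.argmax(st[1:,4]);print(f,st[i],onz(load(f)[0],ce[i],115));return ray(load(f)[0],ce[i])
print('can top',tri([can('side8',(439,-331,110)),can('scene8',(439,-331,110))]))
E
```

```text
side3 [190 189 189 179 170 196 194 159 173 171 168 164 162 165 165 169 169 174
 176 178]
side4 [191 191 191 181 172 198 196 161 175 173 169 166 164 167 168 171 171 176
 178 180]
side7 [124 130 128 116  99  97  90  89 113 116 115 113 109 109 109 111 111 119
 122 124]
side8 [193 193 193 182 173 200 198 163 176 175 171 167 165 168 168 172 172 178
 180 181]
teal [[237.3, 174.2, 268.0], [236.9, 174.9, 274.0]]
yel [[244.8, 212.2, 634.0], [244.8, 212.2, 638.0]]
purpS [[239.9, 242.4, 577.0], [239.9, 242.5, 600.0]]
purpN [[324.3, 173.5, 561.0], [324.7, 171.1, 492.0]]Traceback (most recent call last):
  File "<stdin>", line 8, in <module>
  File "<stdin>", line 6, in cen
ZeroDivisionError: float division by zero
```

Bar profile is identical since release, so the tray is still at its stop. There are no changes at the tin, jar, cup or look-alikes. Hand in.

```bash
python3 -c "
from plant import bot
print(bot.finish_job(), bot.observe()['time_s'])"
```

```text
the job is handed in; nothing more can be done
the job is handed in; nothing more can be done
```

The job is done and handed in at about 30 s of the 72 s. The aluminium can was the one in the way, so I stood it upright on the board first. Then I pulled the tray to its stop, where it stopped moving and the force rose to 18 N. I lifted the lifter out by its shank, turned it on the bench, regrasped it by the wooden grip and laid it in the tray with its T-head at the back, under the roof.

**Last checks that agreed:**
- **Lifter:** the grip lies at about x 567–665, y≈-50 in the middle of the tray, about 17 mm behind the front panel. The head should be at about x 770, inside the tray's end at 783. The head itself is out of sight under the roof, so that figure is inferred from the grip.
- **Tray:** the handle bar looks the same in the side view as right after I released it, so it is still at its stop.
- **Other containers:** no picture changes at the tin, jar or cup, and the look-alike cans had not moved apart from shadow and occlusion.

**Checks that fell short:**
- **Last script:** it crashed on my threshold for the black casting, so the planned final re-measurement of the can and direct check of the casting never ran. I last saw the can upright right after placing it, and nothing near the casting showed a change I could not put down to the arm's shadow.
- **Bench set-down:** the lifter was released about 5 mm above the bench when I regrasped it. It settled flat.

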